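# Load the colony viewer and change it over to battery

## Robot

A 7-joint arm with a two-finger parallel gripper is mounted at the origin on the work surface. World frame = base frame: x ahead of the robot, y to its left, z up, the work surface at z = 0. Lengths are in m, angles in rad, forces in N, time in s.
With the tool pointing down it reaches from about 0.425 to 0.875 m from the base axis. Payload 4.7 kg.
Tool frame: the origin (TCP) lies at the very end of the fingers, on their centre line; the grasp point (between the pads) lies 19 mm behind it; z points along the fingers, y is the direction in which the jaws open and shut (so a half turn about z gives the same grasp; the last joint's range is limited). The gripper opens to 87 mm and grips with 3 to 60 N. Pads are 19 mm wide; open, the fingers measure 117 mm over their backs; the gripper's body (75 mm by 190 mm) begins 51 mm behind the grasp point.
Start: joints at [1.207, 0.321, -0.07, 1.45, 0.023, 1.371, -0.057], TCP at [0.24, -0.604, 0.202] pointing down, gripper open.
Joint ranges: [-2.86, 2.86], [-0.3, 2.09], [-1.38, 1.24], [0.06, 2.45], [-1.56, 4.7], [0.09, 2.05], [-2.69, 2.69]. Speed limits (rad/s): [2.57, 2.57, 3.14, 3.14, 3.14, 3.14, 3.14].

## Interface

Orientations are given as a rotation vector (axis times angle).
In Python, from bench import * gives the robot as it stands.
- The arm moves only by the shell command python3 -m jog 'ROWS' [OPENING] [FORCE]. ROWS is JSON, a list of rows, each a list of 4 numbers: the shift along the world's x, y, z in mm, then the turn about the world's z in rad. In form: [[x, y, z, twist], ...]. A call has exactly 8 rows; each row is the pose to reach, as a shift and turn from the pose commanded when the call began; what a row does not reach only later rows make up. A row lasts 1/8 s, in which the tool goes at most 62.5 mm and 10.7 degrees, less where a joint would pass 70% of its speed; a pose out of reach is approached as far as the arm can. A call with a gripper value outside its range is refused whole. OPENING is the opening, from -1 (shut) to 1 (fully open), set as the call begins (- or left out, the last holds). The fingers move at their own pace and stop on an object; FORCE is the grip in N (left out, the last holds). Time passes only in rows, so rows that repeat a pose let the fingers close, or fill a call up. It gives the time, the measured TCP pose, the force and the opening at its end, in the units of the state.
- get_state(): the state, without advancing time (a new reading comes with each control period).
- get_image(name): name is "side" or "top" or "wrist"; returns a dict with "image" (420x560x3 uint8, red, green, blue), "fx", "fy", "cx", "cy" (pixels), "position" and "rotation" of the camera in the world; the wrist camera has in their place "tool_from_camera" (4x4, takes a point from camera to tool coordinates, whose origin is the TCP and whose axes are the flange's). Camera axes: x right, y down, z forward; pixel columns grow to the right and rows downward; lengths in m; the calibration is good to about 2 mm. A picture is of the moment at which its call begins: read the wrist's pose just before it. There is no depth.
- close_job(): hands the job in, once; it reports no verdict.
The state is a dict: "time": time; "joint_positions": joint angles; "qd": joint speeds; "joint_torque": joint torques, N m; "position": TCP position; "tool_rot": TCP orientation; "ft_force": force on the tool from outside, world axes, zero at the start; "torque": the same for the moment, N m; "grip_width": opening from 0.0 (shut) to 1.0 (fully open).
Only numpy, scipy, OpenCV 4.12 (cv2) and the standard library are available. Lean on these libraries where they do the work, as an engineer would, in place of code of your own. Each camera call takes 0.05 s, during which the arm holds its last target. There are 200 camera calls.

## Task

Put the spent red dishes from the colony viewer into the orange discard tub, and balance every fresh yellow dish, centred and about level, on a domed lens of its own. Once they are all settled, turn the feed selector from mains (blue) to centre off, leave it there for at least three seconds, then turn it fully over to battery (green). Leave the amber jar and the pen pot where they stand.

Things in the scene. Friction and masses are not known exactly. Their poses are not given: they have to be found in the camera images.
- feed (a joint): Handle angle of the feed selector, rad. +0.7 (stop): handle's white mark points at the blue patch, mains; 0: at the white patch, centre off; -0.7 (stop): at the green patch, battery. Positive is anticlockwise seen from above. Turns with about 0.12 N m of friction, has no spring or click and stays where it is left. A push on a handle end or a grip across it both turn it.
- handle (a point): Centre of the selector's red bar handle, on its vertical turning axis, 56 mm above the bench. The bar is 68 mm long, 16 mm wide and 30 mm high (underside 41, top 71 mm above the bench). The point turns with the handle: its x axis runs along the bar towards the end with the white mark.
- selector: Feed selector: fixed grey box 110 x 110 mm, 35 mm high, origin at the centre of its underside; the red bar handle turns on its top. At joint 0 the bar lies along this body's x axis. Blue, white and green patches on its top mark mains, off and battery.
- viewer: Colony viewer: fixed white light box 212 x 212 mm, 30 mm high, origin at the centre of its underside, with four domed pale opal lenses in a square of 96 mm pitch. Each lens is a spherical cap of radius 60 mm (63 mm across) whose top stands 9 mm above the housing. A dish set down level with its centre over the lens top rocks and stays balanced; about 1 mm off-centre tilts it by 1 degree.
- tub: Orange discard tub, fixed, 150 x 150 mm outside, 65 mm high, walls and floor 4 mm, open at the top; origin at the centre of its underside.
- mat: Blue mat, fixed, 220 x 220 x 3 mm, origin at the centre of its underside; the fresh dishes start on it.
- bottle: Bystander: small amber reagent jar with blue cap, 60 mm across, 80 mm high, loose; origin under its centre.
- pot: Bystander: grey pen pot, 64 mm across, 70 mm high, with pens standing in it to about 116 mm, loose; origin under its centre.
- lens1 (a point): Top of one of the four domed lenses of the viewer, 39 mm above the bench.
- lens2 (a point): Top of one of the four domed lenses of the viewer, 39 mm above the bench.
- lens3 (a point): Top of one of the four domed lenses of the viewer, 39 mm above the bench.
- lens4 (a point): Top of one of the four domed lenses of the viewer, 39 mm above the bench.
- fresh1: Fresh dish: closed round culture dish with yellow agar, 56 mm across, 18 mm high, 40 g nominal (hidden mass varies), origin at its centre, z along its axis; starts flat on the blue mat. May be absent (None from the start). Either face may be up.
- fresh2: Fresh dish: closed round culture dish with yellow agar, 56 mm across, 18 mm high, 40 g nominal (hidden mass varies), origin at its centre, z along its axis; starts flat on the blue mat. May be absent (None from the start). Either face may be up.
- fresh3: Fresh dish: closed round culture dish with yellow agar, 56 mm across, 18 mm high, 40 g nominal (hidden mass varies), origin at its centre, z along its axis; starts flat on the blue mat. May be absent (None from the start). Either face may be up.
- fresh4: Fresh dish: closed round culture dish with yellow agar, 56 mm across, 18 mm high, 40 g nominal (hidden mass varies), origin at its centre, z along its axis; starts flat on the blue mat. May be absent (None from the start). Either face may be up.
- spent1: Spent dish: closed round culture dish with red agar, 56 mm across, 18 mm high, 40 g nominal (hidden mass varies), origin at its centre, z along its axis; starts balanced on a viewer lens. May be absent (None from the start).
- spent2: Spent dish: closed round culture dish with red agar, 56 mm across, 18 mm high, 40 g nominal (hidden mass varies), origin at its centre, z along its axis; starts balanced on a viewer lens. May be absent (None from the start).
- spent3: Spent dish: closed round culture dish with red agar, 56 mm across, 18 mm high, 40 g nominal (hidden mass varies), origin at its centre, z along its axis; starts balanced on a viewer lens. May be absent (None from the start).
- spent4: Spent dish: closed round culture dish with red agar, 56 mm across, 18 mm high, 40 g nominal (hidden mass varies), origin at its centre, z along its axis; starts balanced on a viewer lens. May be absent (None from the start).
Not all that is in view belongs to the job. Leave any black or turquoise look-alike of the fresh4 alone.

How it is judged:
On the way, in this order (a step that is already met when the one before it is completed fails the run):
1. all spent dishes lie in the tub and all fresh dishes are balanced on lenses, with the selector still on mains (((horizontal distance between fresh1 and lens1 below 0.011 m and z of fresh1 in the frame of lens1 between 0.004 and 0.014 m) or (horizontal distance between fresh1 and lens2 below 0.011 m and z of fresh1 in the frame of lens2 between 0.004 and 0.014 m) or (horizontal distance between fresh1 and lens3 below 0.011 m and z of fresh1 in the frame of lens3 between 0.004 and 0.014 m) or (horizontal distance between fresh1 and lens4 below 0.011 m and z of fresh1 in the frame of lens4 between 0.004 and 0.014 m)) and angle between the z axis of each of fresh1, fresh2, fresh3, fresh4 and the z axis of viewer, either way round below 0.21 rad and contact force between each of fresh1, fresh2, fresh3, fresh4, spent1, spent2, spent3, spent4 and the fingers below 0.05 N and linear speed of each of fresh1, fresh2, fresh3, fresh4 below 0.03 m/s and ((horizontal distance between fresh2 and lens1 below 0.011 m and z of fresh2 in the frame of lens1 between 0.004 and 0.014 m) or (horizontal distance between fresh2 and lens2 below 0.011 m and z of fresh2 in the frame of lens2 between 0.004 and 0.014 m) or (horizontal distance between fresh2 and lens3 below 0.011 m and z of fresh2 in the frame of lens3 between 0.004 and 0.014 m) or (horizontal distance between fresh2 and lens4 below 0.011 m and z of fresh2 in the frame of lens4 between 0.004 and 0.014 m)) and ((horizontal distance between fresh3 and lens1 below 0.011 m and z of fresh3 in the frame of lens1 between 0.004 and 0.014 m) or (horizontal distance between fresh3 and lens2 below 0.011 m and z of fresh3 in the frame of lens2 between 0.004 and 0.014 m) or (horizontal distance between fresh3 and lens3 below 0.011 m and z of fresh3 in the frame of lens3 between 0.004 and 0.014 m) or (horizontal distance between fresh3 and lens4 below 0.011 m and z of fresh3 in the frame of lens4 between 0.004 and 0.014 m)) and ((horizontal distance between fresh4 and lens1 below 0.011 m and z of fresh4 in the frame of lens1 between 0.004 and 0.014 m) or (horizontal distance between fresh4 and lens2 below 0.011 m and z of fresh4 in the frame of lens2 between 0.004 and 0.014 m) or (horizontal distance between fresh4 and lens3 below 0.011 m and z of fresh4 in the frame of lens3 between 0.004 and 0.014 m) or (horizontal distance between fresh4 and lens4 below 0.011 m and z of fresh4 in the frame of lens4 between 0.004 and 0.014 m)) and x of spent1 in the frame of tub between -0.07 and 0.07 m and y of spent1 in the frame of tub between -0.07 and 0.07 m and z of each of spent1, spent2, spent3, spent4 in the frame of tub below 0.06 m and linear speed of each of spent1, spent2, spent3, spent4 below 0.05 m/s and x of spent2 in the frame of tub between -0.07 and 0.07 m and y of spent2 in the frame of tub between -0.07 and 0.07 m and x of spent3 in the frame of tub between -0.07 and 0.07 m and y of spent3 in the frame of tub between -0.07 and 0.07 m and x of spent4 in the frame of tub between -0.07 and 0.07 m and y of spent4 in the frame of tub between -0.07 and 0.07 m and value of joint feed above 0.4 rad), for 0.2 s.
2. the selector stands at centre off (within 0.12 rad) for three seconds (value of joint feed between -0.12 and 0.12 rad), for 2.8 s.
3. the selector is fully over to battery (value of joint feed below -0.6 rad), for 0.2 s.
At the end, for the whole second after the job is handed in: Every fresh dish is at rest on a lens of its own, its centre within 11 mm of the lens top in plan and within 0.21 rad of level (either face up); every spent dish lies inside the tub; the selector is within 0.1 rad of its battery stop (((horizontal distance between fresh1 and lens1 below 0.011 m and z of fresh1 in the frame of lens1 between 0.004 and 0.014 m) or (horizontal distance between fresh1 and lens2 below 0.011 m and z of fresh1 in the frame of lens2 between 0.004 and 0.014 m) or (horizontal distance between fresh1 and lens3 below 0.011 m and z of fresh1 in the frame of lens3 between 0.004 and 0.014 m) or (horizontal distance between fresh1 and lens4 below 0.011 m and z of fresh1 in the frame of lens4 between 0.004 and 0.014 m)) and angle between the z axis of each of fresh1, fresh2, fresh3, fresh4 and the z axis of viewer, either way round below 0.21 rad and contact force between each of fresh1, fresh2, fresh3, fresh4, spent1, spent2, spent3, spent4 and the fingers below 0.05 N and linear speed of each of fresh1, fresh2, fresh3, fresh4 below 0.03 m/s and ((horizontal distance between fresh2 and lens1 below 0.011 m and z of fresh2 in the frame of lens1 between 0.004 and 0.014 m) or (horizontal distance between fresh2 and lens2 below 0.011 m and z of fresh2 in the frame of lens2 between 0.004 and 0.014 m) or (horizontal distance between fresh2 and lens3 below 0.011 m and z of fresh2 in the frame of lens3 between 0.004 and 0.014 m) or (horizontal distance between fresh2 and lens4 below 0.011 m and z of fresh2 in the frame of lens4 between 0.004 and 0.014 m)) and ((horizontal distance between fresh3 and lens1 below 0.011 m and z of fresh3 in the frame of lens1 between 0.004 and 0.014 m) or (horizontal distance between fresh3 and lens2 below 0.011 m and z of fresh3 in the frame of lens2 between 0.004 and 0.014 m) or (horizontal distance between fresh3 and lens3 below 0.011 m and z of fresh3 in the frame of lens3 between 0.004 and 0.014 m) or (horizontal distance between fresh3 and lens4 below 0.011 m and z of fresh3 in the frame of lens4 between 0.004 and 0.014 m)) and ((horizontal distance between fresh4 and lens1 below 0.011 m and z of fresh4 in the frame of lens1 between 0.004 and 0.014 m) or (horizontal distance between fresh4 and lens2 below 0.011 m and z of fresh4 in the frame of lens2 between 0.004 and 0.014 m) or (horizontal distance between fresh4 and lens3 below 0.011 m and z of fresh4 in the frame of lens3 between 0.004 and 0.014 m) or (horizontal distance between fresh4 and lens4 below 0.011 m and z of fresh4 in the frame of lens4 between 0.004 and 0.014 m)) and x of spent1 in the frame of tub between -0.07 and 0.07 m and y of spent1 in the frame of tub between -0.07 and 0.07 m and z of each of spent1, spent2, spent3, spent4 in the frame of tub below 0.06 m and linear speed of each of spent1, spent2, spent3, spent4 below 0.05 m/s and x of spent2 in the frame of tub between -0.07 and 0.07 m and y of spent2 in the frame of tub between -0.07 and 0.07 m and x of spent3 in the frame of tub between -0.07 and 0.07 m and y of spent3 in the frame of tub between -0.07 and 0.07 m and x of spent4 in the frame of tub between -0.07 and 0.07 m and y of spent4 in the frame of tub between -0.07 and 0.07 m and value of joint feed below -0.6 rad); the robot touches nothing.
It fails at once if the amber jar is shifted by more than 30 mm (distance of bottle from where it was at the start of the episode above 0.03 m).
It fails at once if the pen pot is shifted by more than 30 mm (distance of pot from where it was at the start of the episode above 0.03 m).
Of fresh1, fresh2, fresh3, fresh4 only 3 to 4 are there at a start; the rules pass over those that are not, and their reading is None.
Of spent1, spent2, spent3, spent4 only 2 to 4 are there at a start; the rules pass over those that are not, and their reading is None.
At some moment in a run one of fresh1, fresh2, fresh3, fresh4 may be knocked a few centimetres aside while the robot is not near it.
Once in a run the grip may slacken for a moment while it holds something.
It also fails if it takes over 210 s, if anything falls off the work surface, if the arm or the gripper's body presses on something with over 40 N, if the wrist force passes 120 N, or if a joint passes its speed limit or range.

## Working session

There is one attempt and no reset: what is moved stays moved. The work goes in short steps, Python scripts to look and compute and a shell command to move; the robot and the scene stay as the last step left them, time stands still between calls to the robot, and variables do not carry over. Pictures are saved under pics/ and viewed, about 12 in all and at most 16, crops included, and the job is handed in when it is done.

```bash
mkdir -p pics; ls
cat > h.py <<'E'
from bench import *
import numpy as np, cv2
from scipy.spatial.transform import Rotation as R
def shot(n,fn=None):
    s=get_state(); d=get_image(n)
    if n=="wrist":
        T=np.eye(4);T[:3,:3]=R.from_rotvec(s["tool_rot"]).as_matrix();T[:3,3]=s["position"]
        T=T@np.array(d["tool_from_camera"]); d["rotation"]=T[:3,:3]; d["position"]=T[:3,3]
    d["rotation"]=np.array(d["rotation"]);d["position"]=np.array(d["position"])
    if fn: cv2.imwrite("pics/"+fn,d["image"][:,:,::-1])
    return d
def ray(d,u,v,z):
    r=d["rotation"]@np.array([(u-d["cx"])/d["fx"],(v-d["cy"])/d["fy"],1]); p=d["position"]
    return p+r*(z-p[2])/r[2]
def proj(d,P):
    c=d["rotation"].T@(np.array(P)-d["position"]); return np.array([d["fx"]*c[0]/c[2]+d["cx"],d["fy"]*c[1]/c[2]+d["cy"]])
E
python3 - <<'E'
from h import *
import pickle
for n in("top","side"):
    d=shot(n,n+"0.png"); pickle.dump(d,open(n+".pkl","wb")); print(n,d["position"],d["rotation"],d["fx"],d["cx"],d["cy"])
s=get_state();print({k:np.round(v,3) for k,v in s.items()})
E
```

```text
pics
top [ 0.34743824 -0.08543475  1.3703729 ] [-2.13958465  2.15282534 -0.18073708] 504.59947423082446 285.724666023337 210.72367888535004
side [0.18606254 0.57254481 0.69389121] [-0.66183048  2.61260762 -1.19205727] 390.83519760250357 285.32236970118277 211.48639221699744
{'time': np.float64(0.1), 'joint_positions': array([ 1.207,  0.322, -0.07 ,  1.452,  0.023,  1.371, -0.057]), 'qd': array([ 0.   , -0.002,  0.   , -0.002,  0.001,  0.   ,  0.002]), 'joint_torque': array([-0.0000e+00, -4.9257e+01, -4.0600e-01, -3.1340e+01, -6.4000e-02,
        3.9000e-02,  0.0000e+00]), 'position': array([ 0.24 , -0.604,  0.201]), 'tool_rot': array([-3.084e+00, -5.900e-01,  1.000e-03]), 'ft_force': array([ 0.156, -0.12 , -0.676]), 'torque': array([-0.004, -0.004,  0.045]), 'grip_width': np.float64(0.998)}
```

View pics/top0.png

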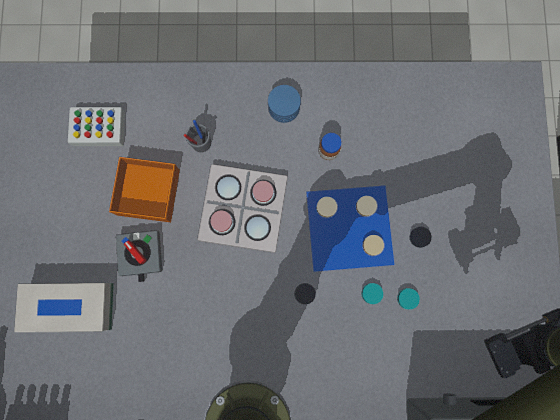

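View pics/side0.png

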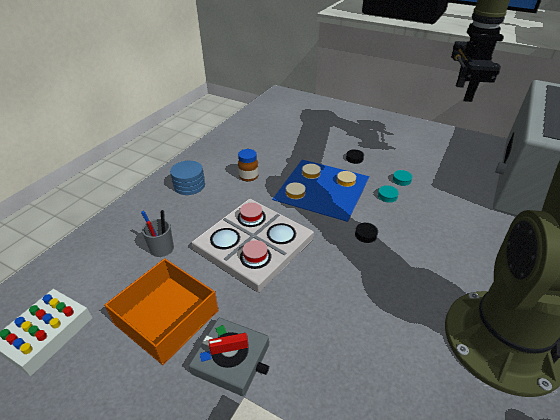

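```bash
sed -i 's/d\["rotation"\]=np.array(d\["rotation"\]);/r=np.array(d["rotation"]);d["rotation"]=r if r.ndim==2 else R.from_rotvec(r).as_matrix();/' h.py
python3 - <<'E'
from h import *
t=shot("top"); s=shot("side")
im=t["image"]
T={"fresh a":(327,207,.021),"fresh b":(367,206,.021),"fresh c":(373,245,.021),"spent a":(263,191,.057),"spent b":(221,222,.057),"lens a":(228,187,.036),"lens b":(258,228,.036),"pot":(198,136,.07),"bottle":(331,142,.08),"handle":(135,251,.071)}
for k,(u,v,z) in T.items(): print(k,np.round(ray(t,u,v,z)*1e3))
for n,pts,z in(("viewer",[(213,162),(287,172),(276,251),(199,241)],.03),("tub",[(119,157),(180,163),(170,221),(110,214)],.065),("sel",[(117,234),(158,231),(160,272),(118,274)],.035)):
    P=np.array([ray(t,*p,z)[:2] for p in pts])*1e3; e=P[1]-P[0]; print(n,P.mean(0).round(),np.degrees(np.arctan2(e[1],e[0])).round(1),np.linalg.norm(e).round(),np.linalg.norm(P[2]-P[1]).round())
a=cv2.resize(im[150:290,95:315],None,fx=3.6,fy=3.6,interpolation=cv2.INTER_CUBIC)[:300+210]
b=im[185:275,300:440]
cv2.imwrite("pics/c1.png",a[:,:,::-1]);
E
```

```text
fresh a [ 569. -215.   21.]
fresh b [ 571. -324.   21.]
fresh c [ 465. -337.   21.]
spent a [607. -43.  57.]
spent b [524.  67.  57.]
lens a [622.  52.  36.]
lens b [510. -29.  36.]
pot [754. 130.  70.]
bottle [ 733. -224.   80.]
handle [449. 285.  71.]
viewer [571.  10.] -98.1 204.0 217.0
tub [613. 267.] -96.0 163.0 157.0
sel [447. 286.] -86.1 108.0 108.0
```

View pics/c1.png

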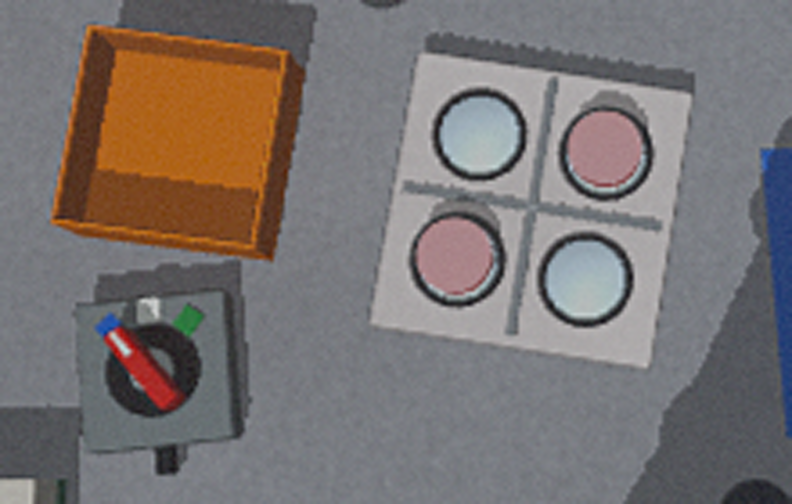

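Candidates in the top image: fresh (yellow) at (327,207), (367,206) and (373,245) on the mat. Spent (red) at (263,191) and (221,222). Free lenses at (228,187) and (258,228). Decoys to leave alone: black discs (420,237) and (305,294), turquoise discs (372,293) and (409,298), and a blue stack (285,100). The crop confirms two red dishes and that the selector's white mark points at blue.

```bash
python3 -m jog '[[20,30,0,0.03],[50,76,0,0.07],[82,125,0,0.1],[114,174,0,0.13],[146,223,0,0.16],[178,272,0,0.2],[210,321,0,0.23],[242,370,0,0.265]]' 1
python3 -m jog '[[30,45,0,0],[60,90,0,0],[80,120,0,0],[95,145,0,0],[105,160,0,0],[110,170,0,0],[110,170,0,0],[110,170,0,0]]'
python3 - <<'E'
from h import *
d=shot("wrist","w1.png"); print(d["position"],get_state()["position"],get_state()["joint_positions"].round(2))
for k,z in(("a",(.607,-.043,.057)),("b",(.524,.067,.057)),("la",(.622,.052,.036)),("lb",(.51,-.029,.036))): print(k,proj(d,z))
E
```

```text
time: 1.2
position: [0.4825, -0.2326, 0.2022]
tool_rot: [2.98, 0.994, 0.0]
ft_force: [0.4, -0.4, -0.1]
grip_width: 1.0
time: 2.2
position: [0.5914, -0.0657, 0.2021]
tool_rot: [2.981, 0.99, -0.001]
ft_force: [-0.4, -0.4, 0.7]
grip_width: 1.004
[ 0.65533866 -0.01934089  0.38528384] [ 0.59136697 -0.06570471  0.20208305] [ 0.52  0.25 -0.54  1.58  0.13  1.35 -0.96]
a [263.84813731 163.5504154 ]
b [109.2731955  164.38799184]
la [188.48011963  82.84434921]
lb [195.84457446 229.30068825]
```

View pics/w1.png

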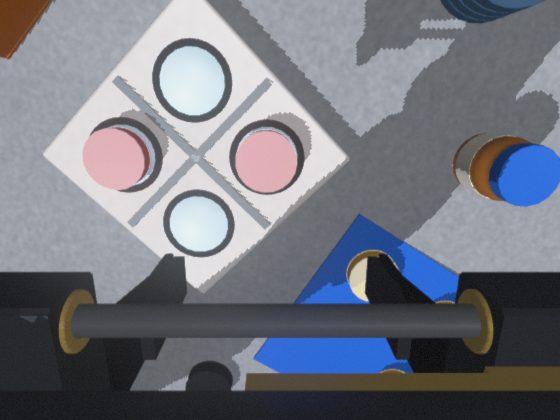

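The wrist view shows red tops at (267,161) and (115,158), free lens rims centred at (192,80) and (199,223), and the viewer cross at (197,157).

Run:
```python
from h import *
d=shot("wrist"); im=d["image"]
hsv=cv2.cvtColor(im,cv2.COLOR_RGB2HSV)
m=cv2.inRange(hsv,(0,60,120),(10,200,255))|cv2.inRange(hsv,(170,60,120),(180,200,255)); 
n,l,st,c=cv2.connectedComponentsWithStats(m)
for i in range(1,n):
    if st[i,4]>800: print("red",c[i],st[i],ray(d,*c[i],.055).round(4))
for n,u,v,z in(("a",267,161,.057),("b",115,158,.057),("la",192,80,.03),("lb",199,223,.03),("cross",197,157,.03),("ra",266,157,.03),("rb",124,155,.03)): print(n,(ray(d,u,v,z)*1e3).round(1))
P=np.array([ray(d,*p,.03)[:2] for p in[(43,155),(349,157),(203,293)]]);print(P,P[:2].mean(0))
```

```text
a [610.5 -43.9  57. ]
b [532.1  65.7  57. ]
la [625.4  52.   30. ]
lb [515.1 -28.   30. ]
cross [569.8  10.2  30. ]
ra [609.4 -42.9  30. ]
rb [529.6  67.3  30. ]
[[ 0.48326401  0.12939188]
 [ 0.65701139 -0.10678893]
 [ 0.45136126 -0.07501601]] [0.5701377  0.01130147]
```

```bash
python3 -m jog '[[10,12,-20,0],[18,21,-60,0],[18,21,-100,0],[18,21,-130,0],[18,21,-150,0],[18,21,-160,0],[18,21,-163,0],[18,21,-163,0]]'
python3 -m jog '[[0,0,0,0],[0,0,0,0],[0,0,0,0],[0,0,0,0],[0,0,0,0],[0,0,10,0],[0,0,30,0],[0,0,60,0]]' -1 20
```

```text
time: 3.3
position: [0.6105, -0.0432, 0.0399]
tool_rot: [2.98, 0.992, 0.002]
ft_force: [0.2, 0.3, 0.4]
grip_width: 0.997
time: 4.3
position: [0.6095, -0.0431, 0.1004]
tool_rot: [-2.98, -0.993, 0.001]
ft_force: [0.4, 0.1, 0.6]
grip_width: 0.174
```

```bash
python3 -c "
from h import *
print(get_state()['grip_width']);shot('wrist','w2.png')"
```

```text
0.1740299512350356
```

View pics/w2.png

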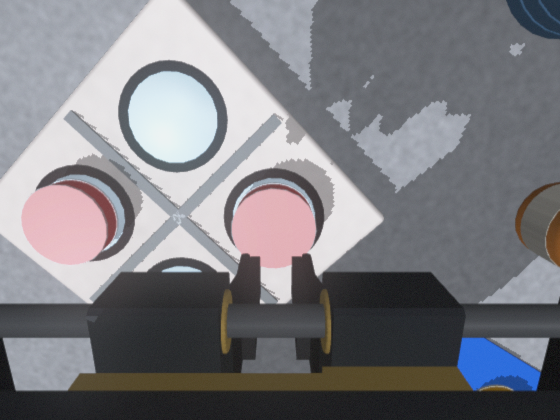

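```bash
python3 -m jog '[[0,0,50,0],[0,0,100,0],[0,0,100,0],[0,0,100,0],[0,0,100,0],[0,0,100,0],[0,0,100,0],[0,0,100,0]]' 1
python3 - <<'E'
from h import *
d=shot("wrist","w3.png"); s=get_state(); print(s["position"],s["grip_width"],s["time"])
im=d["image"].astype(int); m=((im[:,:,0]-im[:,:,1]>45)&(im[:,:,2]-im[:,:,1]>-10)).astype(np.uint8)
n,l,st,c=cv2.connectedComponentsWithStats(m)
for i in range(1,n):
    if st[i,4]>500: print(c[i],st[i],(ray(d,*c[i],.057)*1e3).round(1))
for p in[(.6105,-.0432,.057),(.6105,-.0432,.039)]: print(proj(d,p))
E
```

```text
time: 5.35
position: [0.6096, -0.0432, 0.1988]
tool_rot: [-2.98, -0.992, 0.001]
ft_force: [-0.1, -0.8, 0.3]
grip_width: 0.94
[ 0.60969008 -0.04318575  0.19885909] 0.9661366035162408 5.4
[123.8273703  188.26565295] [  95  162   59   57 2236] [532.2  67.5  57. ]
[274.11015038 192.84360902] [ 245  164   59   58 2660] [609.9 -43.3  57. ]
[274.49614951 192.25125346]
[274.5382507 187.8084561]
```

View pics/w3.png

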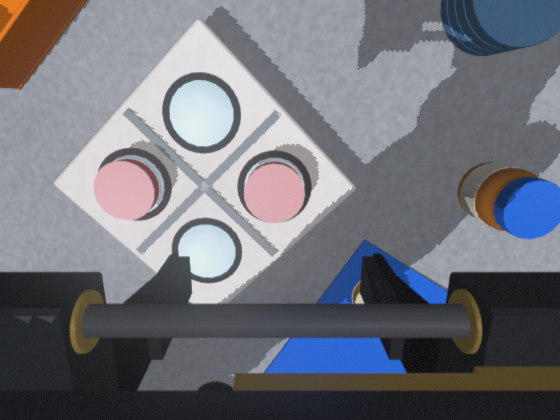

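The dish still sits on its lens at (274,193), directly under the tool, so the fingers were still closing when I lifted. I'll retry with a longer close.

```bash
python3 -m jog '[[0,0,-40,0],[0,0,-80,0],[0,0,-120,0],[0,0,-145,0],[0,0,-157,0],[0,0,-160,0],[0,0,-160,0],[0,0,-160,0]]' 1
python3 -m jog '[[0,0,0,0],[0,0,0,0],[0,0,0,0],[0,0,0,0],[0,0,0,0],[0,0,0,0],[0,0,0,0],[0,0,0,0]]' -1 20
```

```text
time: 6.4
position: [0.6107, -0.0432, 0.0403]
tool_rot: [2.98, 0.992, 0.003]
ft_force: [-0.8, 0.6, 0.4]
grip_width: 1.001
time: 7.4
position: [0.6098, -0.0432, 0.0391]
tool_rot: [2.981, 0.992, -0.0]
ft_force: [-0.0, 0.5, 0.1]
grip_width: 0.17
```

```bash
python3 -c "
from h import *
print(get_state()['grip_width']);a=shot('wrist')['image'];s=shot('side')['image']
c=cv2.resize(s[170:310,170:330],(480,420),interpolation=cv2.INTER_CUBIC)
i=np.hstack([a[:,100:420],c]);cv2.imwrite('pics/w4.png',i[:,:,::-1])"
```

```text
0.16969653423754147
```

View pics/w4.png

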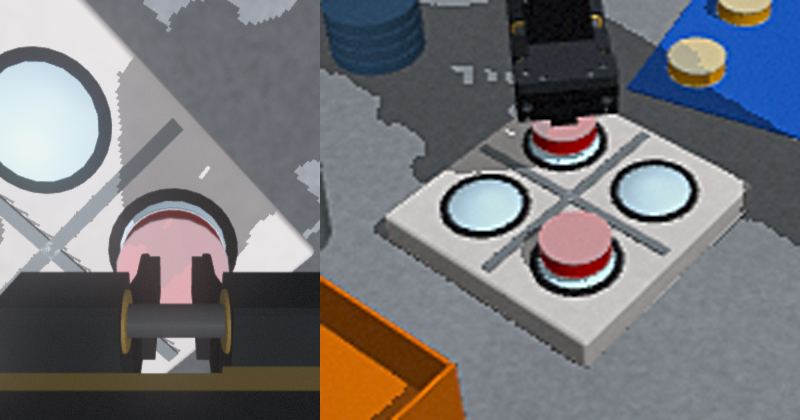

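```bash
python3 -c "
from h import *
d=shot('wrist');s=get_state();p=s['position'];print(p)
print(np.array(d['tool_from_camera']).round(3))
M=R.from_rotvec(s['tool_rot']).as_matrix()
for y in(-.0075,0,.0075):
  for z in(0,-.019,-.04): print(y,z,proj(d,p+M@np.array([0,y,z])))
print('dish top',proj(d,(.61,-.0433,.057)))
d=shot('side')
for z in(0,-.019,-.04): print(proj(d,p+M@np.array([0,0,z])))
print(proj(d,(.61,-.0433,.057)))
"
```

```text
[ 0.60976639 -0.04316499  0.03909134]
[[ 0.    -0.957 -0.289  0.079]
 [ 1.    -0.     0.001  0.001]
 [-0.001 -0.289  0.957 -0.183]
 [ 0.     0.     0.     1.   ]]
-0.0075 0 [258.87964718 255.38195059]
-0.0075 -0.019 [257.22951678 270.88837668]
-0.0075 -0.04 [254.96909385 292.12977737]
0 0 [272.86502178 255.37866625]
0 -0.019 [272.62759437 270.88426865]
0 -0.04 [272.30235785 292.12439452]
0.0075 0 [286.84959047 255.37538209]
0.0075 -0.019 [288.024695   270.88016089]
0.0075 -0.04 [289.6343839  292.11901206]
dish top [273.15169687 269.71152632]
[250.59775434 213.47897676]
[250.21910969 207.77657952]
[249.78919198 201.30200874]
[250.19049429 208.04767394]
```

```bash
python3 -m jog '[[0,0,0,0],[0,0,0,0],[0,0,5,0],[0,0,10,0],[0,0,20,0],[0,0,30,0],[0,0,40,0],[0,0,50,0]]'
python3 -m jog '[[0,0,20,0.18],[0,0,20,0.36],[0,0,20,0.54],[0,0,20,0.72],[0,0,20,0.9],[0,0,20,1.08],[0,0,20,1.26],[0,0,20,1.44]]' 1
python3 -m jog '[[0,0,0,0.13],[0,0,-25,0.13],[0,0,-45,0.13],[0,0,-60,0.13],[0,0,-67,0.13],[0,0,-70,0.13],[0,0,-70,0.13],[0,0,-70,0.13]]' 1
python3 -c "
from h import *
s=shot('side')['image']
c=cv2.resize(s[165:265,190:310],None,fx=6,fy=6,interpolation=cv2.INTER_CUBIC)
cv2.imwrite('pics/s5.png',c[:,:,::-1])"
```

```text
time: 8.6
position: [0.6099, -0.0432, 0.09]
tool_rot: [2.98, 0.992, 0.001]
ft_force: [0.1, -0.2, 0.4]
grip_width: 0.007
time: 9.6
position: [0.6098, -0.0433, 0.1095]
tool_rot: [1.578, 2.716, -0.0]
ft_force: [-0.5, 0.1, -0.1]
grip_width: 0.835
time: 10.6
position: [0.6103, -0.0432, 0.0397]
tool_rot: [1.407, 2.808, 0.001]
ft_force: [0.3, -0.4, 0.2]
grip_width: 1.001
```

View pics/s5.png

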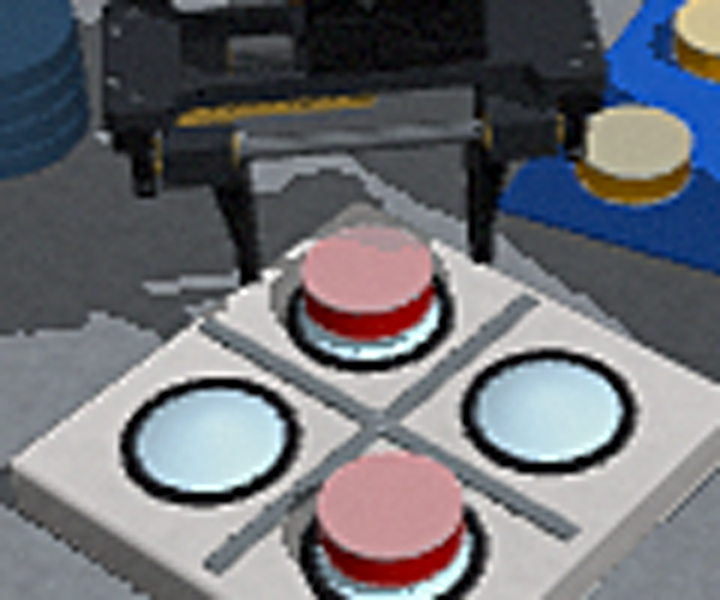

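The open fingertips straddle the dish at crop (245,275) and (480,260). They look level with the dish top, about 18 mm higher than the TCP reading suggests. I'll go lower in small, force-checked steps.

```bash
python3 -m jog '[[0,0,-2,0],[0,0,-4,0],[0,0,-5,0],[0,0,-6,0],[0,0,-6,0],[0,0,-6,0],[0,0,-6,0],[0,0,-6,0]]' 1
python3 -c "
from h import *
s=shot('side')['image']
c=cv2.resize(s[165:265,190:310],None,fx=6,fy=6,interpolation=cv2.INTER_CUBIC)
w=shot('wrist')['image']
cv2.imwrite('pics/s6.png',np.hstack([cv2.resize(c,(480,400)),cv2.resize(w[:,:],(320,240))[list(range(240))+[239]*160]])[:,:,::-1])"
```

```text
time: 11.65
position: [0.6098, -0.0432, 0.0331]
tool_rot: [1.407, 2.809, 0.0]
ft_force: [-0.6, 0.5, 0.3]
grip_width: 0.999
```

View pics/s6.png

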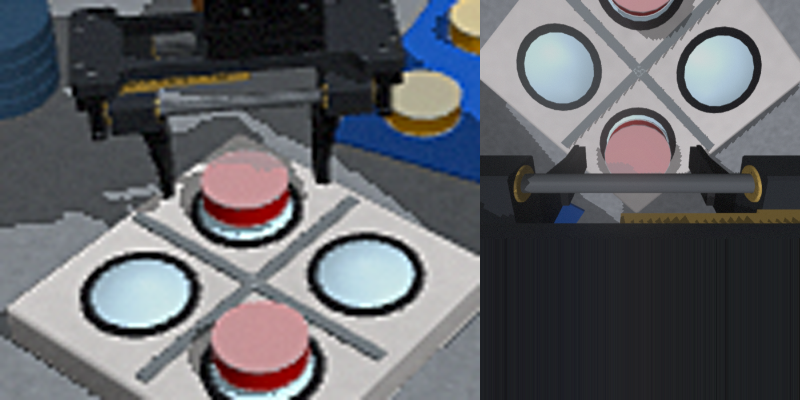

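```bash
python3 -m jog '[[0,0,-1,0],[0,0,-2,0],[0,0,-3,0],[0,0,-4,0],[0,0,-5,0],[0,0,-6,0],[0,0,-6,0],[0,0,-6,0]]' 1
python3 -m jog '[[0,0,0,0],[0,0,0,0],[0,0,0,0],[0,0,0,0],[0,0,0,0],[0,0,0,0],[0,0,0,0],[0,0,0,0]]' -1 20
```

```text
time: 12.75
position: [0.6098, -0.0431, 0.0271]
tool_rot: [1.407, 2.809, 0.0]
ft_force: [0.6, 0.0, -0.2]
grip_width: 1.0
time: 13.75
position: [0.6098, -0.0432, 0.0271]
tool_rot: [1.407, 2.809, 0.0]
ft_force: [0.1, -0.6, 0.9]
grip_width: 0.637
```

Gripped, with width 0.637 (about 55 mm). Next is the tub.

```bash
python3 -m jog '[[0,0,15,0],[0,0,50,0],[0,10,90,0],[0,50,100,0],[0,100,100,0],[0,150,100,0],[0,200,100,0],[0,245,100,0]]'
python3 -m jog '[[2,35,0,0],[2,55,0,0],[2,63,-20,0],[2,63,-50,0],[2,63,-80,0],[2,63,-100,0],[2,63,-112,0],[2,63,-115,0]]'
python3 -c "
from h import *
s=shot('side')['image'];t=shot('top')['image']
cv2.imwrite('pics/s7.png',np.hstack([cv2.resize(s[200:380,90:290],(420,378)),cv2.resize(t[130:290,90:250],(378,378))])[:,:,::-1])"
```

```text
time: 14.75
position: [0.6097, 0.2039, 0.1284]
tool_rot: [1.406, 2.808, 0.002]
ft_force: [0.2, -0.8, -0.4]
grip_width: 0.637
time: 15.75
position: [0.6116, 0.2644, 0.0115]
tool_rot: [-1.407, -2.808, 0.001]
ft_force: [0.3, 0.2, -0.4]
grip_width: 0.641
```

View pics/s7.png

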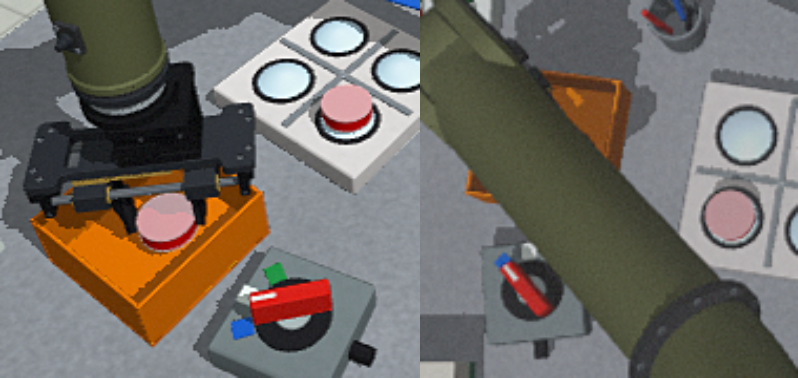

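```bash
python3 -m jog '[[0,0,0,0],[0,0,0,0],[0,0,0,0],[0,0,0,0],[0,0,20,0],[0,0,60,0],[0,0,100,0],[0,0,130,0]]' 0.6
python3 -m jog '[[-15,-38,0,0],[-35,-88,0,0],[-55,-135,0,0],[-72,-178,0,0],[-81,-198,0,0],[-81,-198,-30,0],[-81,-198,-65,0],[-81,-198,-80,0]]' 1
python3 - <<'E'
from h import *
d=shot("wrist"); s=get_state(); print(s["position"],s["grip_width"])
im=d["image"].astype(int); m=((im[:,:,0]-im[:,:,1]>45)&(im[:,:,2]-im[:,:,1]>-10)).astype(np.uint8)
n,l,st,c=cv2.connectedComponentsWithStats(m)
for i in range(1,n):
    if st[i,4]>500: print(c[i],st[i],(ray(d,*c[i],.057)*1e3).round(1))
E
```

```text
time: 16.85
position: [0.6124, 0.2656, 0.1459]
tool_rot: [1.406, 2.807, 0.004]
ft_force: [1.4, 0.2, 0.0]
grip_width: 0.8
time: 17.85
position: [0.5301, 0.0668, 0.0616]
tool_rot: [-1.406, -2.809, 0.001]
ft_force: [0.4, 0.3, -0.4]
grip_width: 0.999
[0.52939885 0.06680102 0.06038833] 1.0030859429564873
[551.76796231  54.4204947 ] [542  16  18  74 849] [573.5 223.9  57. ]
[279.80707107 249.57968413] [ 229  205   97   86 5572] [530.7  68.4  57. ]
```

```bash
python3 -m jog '[[0,1,-10,0],[0,1,-22,0],[0,1,-30,0],[0,1,-35,0],[0,1,-37,0],[0,1,-37,0],[0,1,-37,0],[0,1,-37,0]]' 1
python3 -m jog '[[0,0,0,0],[0,0,0,0],[0,0,0,0],[0,0,0,0],[0,0,0,0],[0,0,0,0],[0,0,0,0],[0,0,0,0]]' -1 20
python3 -m jog '[[0,0,15,0],[0,0,50,0],[0,0,90,0],[15,36,110,0],[35,85,110,0],[55,135,110,0],[72,175,110,0],[81,197,110,0]]'
```

```text
time: 18.9
position: [0.531, 0.0678, 0.0253]
tool_rot: [1.407, 2.808, 0.0]
ft_force: [0.9, 1.0, 0.2]
grip_width: 0.997
time: 19.9
position: [0.5307, 0.0678, 0.0251]
tool_rot: [1.407, 2.809, 0.0]
ft_force: [-0.3, -0.4, 0.1]
grip_width: 0.632
time: 20.9
position: [0.6118, 0.268, 0.1361]
tool_rot: [-1.403, -2.81, -0.003]
ft_force: [0.6, -0.9, -0.1]
grip_width: 0.631
```

```bash
python3 -m jog '[[0,0,-30,0],[0,0,-60,0],[0,0,-85,0],[0,0,-98,0],[0,0,-100,0],[0,0,-100,0],[0,0,-100,0],[0,0,-100,0]]'
python3 -m jog '[[0,0,0,0],[0,0,0,0],[0,0,0,0],[0,0,0,0],[0,0,30,0],[0,0,80,0],[0,0,130,0],[0,-20,150,0]]' 0.6
python3 -m jog '[[-5,-55,0,0],[-10,-110,0,0],[-15,-165,0,0],[-20,-220,0,0],[-25,-275,0,0],[-30,-330,0,0],[-36,-385,0,0],[-43,-430,0,0]]' 1
python3 -m jog '[[0,-15,0,0],[0,-28,0,0],[0,-30,0,0],[0,-30,0,0],[0,-30,0,0],[0,-30,0,0],[0,-30,0,0],[0,-30,0,0]]' 1
python3 - <<'E'
from h import *
t=shot("top"); w=shot("wrist"); print(get_state()["position"],get_state()["joint_positions"].round(2))
cv2.imwrite("pics/m8.png",np.hstack([cv2.resize(w["image"],(440,330)),cv2.resize(t["image"][140:290,90:253],(359,330))])[:,:,::-1])
for k in(("t",t),("w",w)):
    hsv=cv2.cvtColor(k[1]["image"],cv2.COLOR_RGB2HSV); m=cv2.inRange(hsv,(12,30,140),(32,150,255))
    n,l,st,c=cv2.connectedComponentsWithStats(m)
    for i in range(1,n):
        if st[i,4]>150: print(k[0],c[i].round(),st[i],(ray(k[1],*c[i],.021)*1e3).round(1))
E
```

```text
time: 21.9
position: [0.6122, 0.265, 0.0359]
tool_rot: [1.407, 2.808, 0.001]
ft_force: [0.1, -0.0, -0.3]
grip_width: 0.634
time: 22.9
position: [0.6121, 0.248, 0.1891]
tool_rot: [1.401, 2.809, 0.008]
ft_force: [-0.0, -0.8, -0.4]
grip_width: 0.803
time: 23.9
position: [0.5682, -0.1879, 0.1851]
tool_rot: [1.409, 2.807, -0.001]
ft_force: [0.5, -0.1, -0.1]
grip_width: 1.002
time: 24.9
position: [0.5688, -0.2151, 0.1851]
tool_rot: [1.407, 2.809, 0.0]
ft_force: [0.4, -0.7, -0.0]
grip_width: 1.001
[ 0.568719   -0.21516706  0.18506637] [ 0.96  0.34 -0.79  1.56  0.24  1.35  0.78]
t [322. 206.] [317 197  11  19 156] [ 571.8 -202.8   21. ]
w [278. 188.] [ 252  161   54   55 2357] [ 571.3 -215.1   21. ]
w [133. 190.] [ 105  162   56   56 2441] [ 459.7 -300.3   21. ]
w [217. 270.] [ 191  243   53   53 2135] [ 572.1 -322.2   21. ]
w [486. 324.] [476 293  17  60 379] [ 841.6 -200.8   21. ]
```

View pics/m8.png

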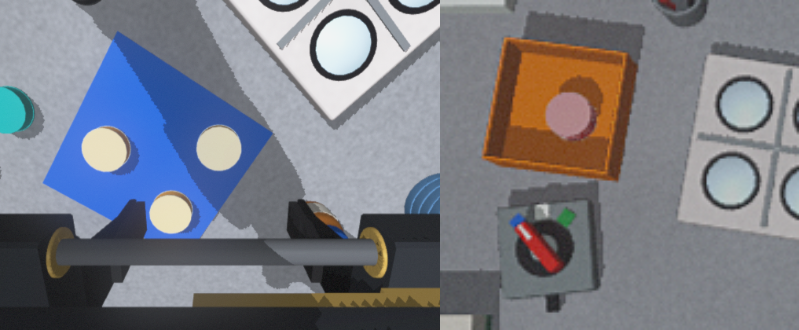

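The wrist view shows fresh dishes at (278,188), (133,190) and (217,270). The third dish has been nudged from (465,-337) to (460,-300) mm. One red dish shows in the tub, with the other probably under it.

```bash
python3 -m jog '[[2,0,-50,0],[2,0,-100,0],[2,0,-140,0],[2,0,-165,0],[2,0,-180,0],[2,0,-186,0],[2,0,-190,0],[2,0,-190,0]]' 1
python3 -m jog '[[0,0,0,0],[0,0,0,0],[0,0,0,0],[0,0,0,0],[0,0,0,0],[0,0,0,0],[0,0,0,0],[0,0,0,0]]' -1 20
python3 -m jog '[[0,0,5,0],[0,0,15,0],[0,0,30,0],[0,0,60,0],[0,0,90,0],[0,0,110,0],[0,0,110,0],[0,0,110,0]]'
```

```text
time: 26.0
position: [0.5712, -0.2154, -0.0043]
tool_rot: [1.407, 2.808, -0.0]
ft_force: [-0.3, 0.6, 0.2]
grip_width: 0.999
time: 27.0
position: [0.5708, -0.2152, -0.0048]
tool_rot: [1.407, 2.809, 0.0]
ft_force: [-1.0, 0.6, 0.7]
grip_width: 0.634
time: 28.0
position: [0.57, -0.2152, 0.1041]
tool_rot: [-1.407, -2.807, 0.0]
ft_force: [-0.4, -0.4, -0.8]
grip_width: 0.629
```

```bash
python3 -m jog '[[8,36,0,0],[17,75,0,0],[26,115,0,0],[34,148,0,0],[38,167,0,0],[39,172,0,0],[39,172,0,0],[39,172,0,0]]'
python3 -m jog '[[0,0,-20,0],[0,0,-40,0],[0,0,-55,0],[0,0,-64,0],[0,0,-69,0],[0,0,-71,0],[0,0,-73,0],[0,0,-73,0]]'
python3 -m jog '[[0,0,0,0],[0,0,0,0],[0,0,0,0],[0,0,0,0],[0,0,0,0],[0,0,0,0],[0,0,0,0],[0,0,0,0]]' 1
python3 -m jog '[[0,0,15,0],[0,0,40,0],[0,0,80,0],[0,0,115,0],[0,0,130,0],[0,0,130,0],[0,0,130,0],[0,0,130,0]]' 1
python3 - <<'E'
from h import *
w=shot("wrist","w9.png")
hsv=cv2.cvtColor(w["image"],cv2.COLOR_RGB2HSV); m=cv2.inRange(hsv,(12,30,140),(32,150,255))
n,l,st,c=cv2.connectedComponentsWithStats(m)
for i in range(1,n):
        if st[i,4]>150: print(c[i].round(),st[i],(ray(w,*c[i],.057)*1e3).round(1),(ray(w,*c[i],.021)*1e3).round(1))
E
```

```text
time: 29.0
position: [0.6095, -0.0453, 0.1048]
tool_rot: [-1.411, -2.807, 0.002]
ft_force: [0.3, 1.0, 0.8]
grip_width: 0.631
time: 30.0
position: [0.61, -0.0432, 0.0324]
tool_rot: [1.407, 2.808, 0.0]
ft_force: [0.3, 0.2, -0.7]
grip_width: 0.629
time: 31.0
position: [0.6098, -0.0432, 0.0321]
tool_rot: [1.407, 2.809, 0.0]
ft_force: [-1.0, 0.3, -0.5]
grip_width: 1.001
time: 32.0
position: [0.6088, -0.0432, 0.1605]
tool_rot: [-1.406, -2.807, 0.001]
ft_force: [-0.2, -1.2, -0.1]
grip_width: 0.998
[277. 204.] [ 244  170   67   69 3603] [609.1 -43.9  57. ] [615.1 -51.8  21. ]
[487. 326.] [480 297  13  56 289] [827.3 -21.2  57. ] [860.6 -26.2  21. ]
```

View pics/w9.png

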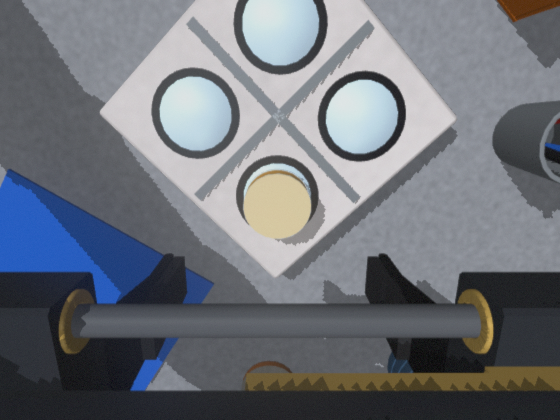

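The first dish sits level on its lens at (277,204). The free rims are at (362,116), (196,113) and (280,24).

```bash
python3 -c "
from h import *
w=shot('wrist')
for p in((362,116),(196,113),(280,24),(277,196),(279,116)):print((ray(w,*p,.03)*1e3).round(1))"
python3 -m jog '[[-4,-30,0,0],[-11,-80,0,0],[-18,-130,0,0],[-25,-180,0,0],[-31,-230,0,0],[-36,-265,0,0],[-38,-277,0,0],[-38,-279,0,0]]' 1
python3 - <<'E'
from h import *
get_image("side")
w=shot("wrist");print(get_state()["position"])
hsv=cv2.cvtColor(w["image"],cv2.COLOR_RGB2HSV); m=cv2.inRange(hsv,(12,30,140),(32,150,255))
n,l,st,c=cv2.connectedComponentsWithStats(m)
for i in range(1,n):
        if st[i,4]>150: print(c[i].round(),st[i],(ray(w,*c[i],.057)*1e3).round(1),(ray(w,*c[i],.021)*1e3).round(1))
E
```

```text
[624.9  52.6  30. ]
[514.3 -27.1  30. ]
[529.7  66.9  30. ]
[609.5 -43.4  30. ]
[570.2  11.8  30. ]
time: 33.1
position: [0.5718, -0.3216, 0.1617]
tool_rot: [-1.407, -2.808, -0.002]
ft_force: [-0.2, 0.4, 0.7]
grip_width: 1.001
[ 0.5725059 -0.3198611  0.1620959]
[274. 204.] [254 175  41  51 943] [ 571.4 -322.6   57. ] [ 577.3 -330.5   21. ]
```

```bash
cat >> h.py <<'E'
def yel(w,zs):
    im=w["image"].astype(int); m=((im[:,:,0]-im[:,:,2]>12)&(im[:,:,0]>50)).astype(np.uint8)
    m[295:]=0; m=cv2.morphologyEx(m,cv2.MORPH_OPEN,np.ones((5,5),np.uint8))
    n,l,st,c=cv2.connectedComponentsWithStats(m)
    for i in range(1,n):
        if st[i,4]>300: print(c[i].round(),st[i],*[(ray(w,*c[i],z)*1e3).round(1) for z in zs])
E
python3 -c "
from h import *
w=shot('wrist');yel(w,(.021,.013))"
```

```text
[183.  96.] [ 150   63   67   67 3546] [ 460.4 -300.6   21. ] [ 458.8 -301.7   13. ]
[274. 196.] [ 245  166   59   60 2815] [ 572.6 -323.4   21. ] [ 573.8 -325.    13. ]
[478. 215.] [ 456  189   63   66 1642] [ 733.4 -225.1   21. ] [ 738.5 -224.3   13. ]
```

```bash
python3 -m jog '[[0,-1,-40,0],[0,-1,-85,0],[0,-1,-125,0],[0,-1,-148,0],[0,-1,-160,0],[0,-1,-165,0],[0,-1,-167,0],[0,-1,-167,0]]' 1
python3 -m jog '[[0,0,0,0],[0,0,0,0],[0,0,0,0],[0,0,0,0],[0,0,0,0],[0,0,0,0],[0,0,0,0],[0,0,0,0]]' -1 20
python3 -m jog '[[0,0,5,0],[0,0,15,0],[0,0,40,0],[0,0,75,0],[0,0,110,0],[-3,15,110,0],[-9,45,110,0],[-17,90,110,0]]'
python3 -m jog '[[-10,50,0,0],[-19,98,0,0],[-27,140,0,0],[-33,175,0,0],[-38,197,0,0],[-40,205,0,0],[-40,205,0,0],[-40,205,0,0]]'
```

```text
time: 34.25
position: [0.5724, -0.3235, -0.0039]
tool_rot: [1.407, 2.807, -0.0]
ft_force: [-0.7, 0.9, -0.2]
grip_width: 1.004
time: 35.25
position: [0.5718, -0.3232, -0.0049]
tool_rot: [1.407, 2.809, 0.0]
ft_force: [0.4, 0.9, 1.0]
grip_width: 0.635
time: 36.25
position: [0.5538, -0.2329, 0.1044]
tool_rot: [-1.41, -2.807, 0.0]
ft_force: [-0.2, 1.2, -1.0]
grip_width: 0.634
time: 37.25
position: [0.515, -0.0298, 0.105]
tool_rot: [1.41, 2.807, -0.0]
ft_force: [0.4, 0.4, -0.6]
grip_width: 0.633
```

```bash
python3 -m jog '[[0,0,-20,0],[0,0,-40,0],[0,0,-55,0],[0,0,-64,0],[0,0,-69,0],[0,0,-71,0],[0,0,-73,0],[0,0,-73,0]]'
python3 -m jog '[[0,0,0,0],[0,0,0,0],[0,0,0,0],[0,0,0,0],[0,0,0,0],[0,0,0,0],[0,0,0,0],[0,0,0,0]]' 1
python3 -m jog '[[0,0,15,0],[0,0,40,0],[0,0,80,0],[0,0,115,0],[0,0,130,0],[0,0,130,0],[0,0,130,0],[0,0,130,0]]' 1
python3 -c "
from h import *
w=shot('wrist','w10.png');yel(w,(.057,))"
python3 -m jog '[[-4,-20,0,0],[-12,-60,0,0],[-22,-110,0,0],[-32,-160,0,0],[-42,-210,0,0],[-50,-250,0,0],[-54,-268,0,0],[-55,-273,0,0]]' 1
python3 -m jog '[[0,0,-10,0],[0,0,-20,0],[0,0,-30,0],[0,0,-30,0],[0,0,-30,0],[0,0,-30,0],[0,0,-30,0],[0,0,-30,0]]' 1
python3 -c "
from h import *
w=shot('wrist','w11.png');print(get_state()['position']);yel(w,(.021,))"
```

```text
time: 38.25
position: [0.5149, -0.0282, 0.0323]
tool_rot: [1.407, 2.808, 0.0]
ft_force: [-0.7, 0.1, -0.4]
grip_width: 0.632
time: 39.25
position: [0.5147, -0.0282, 0.0321]
tool_rot: [1.407, 2.809, 0.0]
ft_force: [-0.4, -0.2, 1.0]
grip_width: 1.002
time: 40.25
position: [0.5138, -0.0281, 0.1607]
tool_rot: [-1.406, -2.807, 0.0]
ft_force: [-0.3, 0.1, 0.1]
grip_width: 0.997
[537.  30.] [ 494    0   66   87 3054] [584.5 183.6  57. ]
[277. 206.] [ 243  172   68   69 3676] [514.9 -29.8  57. ]
[346. 272.] [ 321  248   49   47 1935] [597.2 -41.5  57. ]
time: 41.3
position: [0.4596, -0.3011, 0.1615]
tool_rot: [-1.408, -2.807, -0.002]
ft_force: [-0.2, 1.0, 0.5]
grip_width: 1.002
time: 42.3
position: [0.4598, -0.3013, 0.1323]
tool_rot: [1.407, 2.808, -0.0]
ft_force: [0.3, -0.1, 0.1]
grip_width: 0.998
[ 0.45978587 -0.30124726  0.13220432]
[276. 199.] [ 244  166   66   67 3427] [ 458.8 -300.1   21. ]
```

```bash
python3 -m jog '[[-1,1,-30,0],[-1,1,-65,0],[-1,1,-100,0],[-1,1,-120,0],[-1,1,-130,0],[-1,1,-135,0],[-1,1,-137,0],[-1,1,-137,0]]' 1
python3 -m jog '[[0,0,0,0],[0,0,0,0],[0,0,0,0],[0,0,0,0],[0,0,0,0],[0,0,0,0],[0,0,0,0],[0,0,0,0]]' -1 20
python3 -m jog '[[0,0,5,0],[0,0,15,0],[0,0,40,0],[0,0,75,0],[0,0,110,0],[4,20,110,0],[12,60,110,0],[22,110,110,0]]'
python3 -m jog '[[10,50,0,0],[19,98,0,0],[28,145,0,0],[36,185,0,0],[43,220,0,0],[47,243,0,0],[49,255,0,0],[50,257,0,0]]'
python3 -m jog '[[0,0,0,0],[0,0,-20,0],[0,0,-40,0],[0,0,-58,0],[0,0,-68,0],[0,0,-71,0],[0,0,-73,0],[0,0,-73,0]]'
```

```text
time: 43.35
position: [0.4592, -0.3006, -0.0042]
tool_rot: [1.407, 2.808, -0.0]
ft_force: [0.6, -0.4, -0.4]
grip_width: 0.999
time: 44.35
position: [0.4588, -0.3002, -0.0049]
tool_rot: [1.407, 2.809, 0.0]
ft_force: [-0.2, -0.1, 0.3]
grip_width: 0.635
time: 45.35
position: [0.4803, -0.1887, 0.1045]
tool_rot: [-1.409, -2.807, -0.0]
ft_force: [-0.1, 0.2, -0.5]
grip_width: 0.634
time: 46.35
position: [0.5302, 0.0676, 0.1047]
tool_rot: [-1.404, -2.809, 0.001]
ft_force: [-0.0, 0.2, 0.3]
grip_width: 0.631
time: 47.35
position: [0.5312, 0.0669, 0.0325]
tool_rot: [1.407, 2.808, 0.001]
ft_force: [-0.9, -0.6, -0.3]
grip_width: 0.638
```

```bash
python3 -m jog '[[0,0,0,0],[0,0,0,0],[0,0,0,0],[0,0,0,0],[0,0,0,0],[0,0,0,0],[0,0,0,0],[0,0,0,0]]' 1
python3 -m jog '[[0,0,15,0],[0,0,40,0],[0,0,80,0],[0,0,120,0],[0,0,150,0],[15,-20,160,0],[40,-50,160,0],[65,-85,160,0]]' 1
python3 -m jog '[[20,-30,0,0],[35,-55,0,0],[45,-75,0,0],[50,-80,0,0],[50,-80,0,0],[50,-80,0,0],[50,-80,0,0],[50,-80,0,0]]' 1
python3 -c "
from h import *
w=shot('wrist');print(get_state()['position']);yel(w,(.057,))
t=shot('top')
cv2.imwrite('pics/m12.png',np.hstack([cv2.resize(w['image'],(440,330)),cv2.resize(t['image'][140:290,90:253],(359,330))])[:,:,::-1])"
```

```text
time: 48.35
position: [0.5308, 0.0668, 0.0321]
tool_rot: [1.407, 2.809, 0.0]
ft_force: [-0.2, -0.6, 0.2]
grip_width: 1.001
time: 49.35
position: [0.5968, -0.0185, 0.1939]
tool_rot: [1.404, 2.808, 0.001]
ft_force: [0.0, 0.5, 0.4]
grip_width: 0.997
time: 50.35
position: [0.6456, -0.0977, 0.1923]
tool_rot: [1.406, 2.809, -0.0]
ft_force: [0.3, -0.4, -0.5]
grip_width: 0.996
[ 0.64564442 -0.09782021  0.19224538]
[196.  33.] [ 161    0   71   70 4181] [517.3 -32.   57. ]
[280. 120.] [ 248   87   65   68 3459] [610.3 -45.1  57. ]
```

View pics/m12.png

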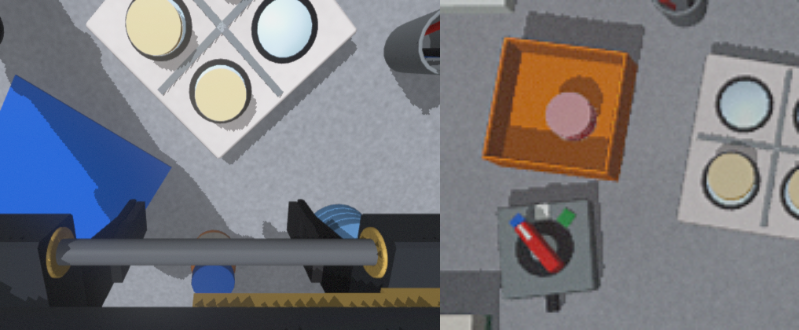

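All three fresh dishes are level on lenses, and the third shows at crop (731,178) in the top view. The red dish is in the tub and the handle is still on blue. Next is the selector.

```bash
python3 -m jog '[[-12,24,0,0.18],[-36,70,0,0.36],[-62,120,0,0.54],[-88,170,0,0.72],[-114,220,0,0.9],[-138,268,0,1.08],[-160,310,0,1.26],[-172,335,0,1.44]]' 1
python3 -m jog '[[-10,20,0,0.1],[-20,38,0,0.2],[-27,49,0,0.26],[-27,49,0,0.26],[-27,49,0,0.26],[-27,49,0,0.26],[-27,49,0,0.26],[-27,49,0,0.26]]' 1
python3 -c "
from h import *
w=shot('wrist','w13.png');print(get_state()['position'],get_state()['joint_positions'].round(2))
t=shot('top')
for p in((124.2,240.3),(142.8,262.5)):print((ray(t,*p,.071)*1e3).round(1))"
```

```text
time: 51.45
position: [0.472, 0.2394, 0.1924]
tool_rot: [-0.808, 3.035, -0.001]
ft_force: [0.5, 0.7, -0.8]
grip_width: 1.0
time: 52.45
position: [0.4469, 0.2855, 0.1921]
tool_rot: [1.181, -2.911, 0.0]
ft_force: [0.1, 0.0, -1.4]
grip_width: 0.995
[0.44687264 0.2856348  0.19208762] [ 0.53  0.29 -1.33  1.73  0.29  1.35  1.49]
[476.2 313.6  71. ]
[419.  263.9  71. ]
```

View pics/w13.png

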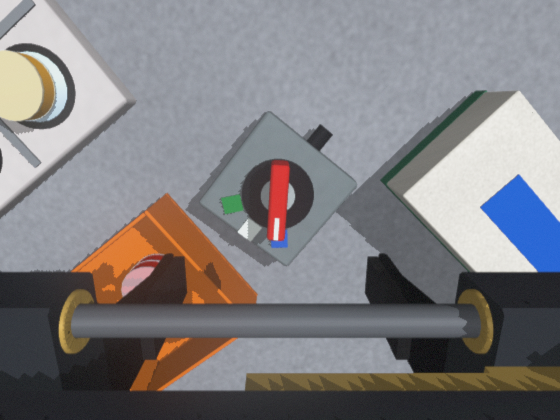

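```bash
python3 -c "
from h import *
w=shot('wrist')
a,b=[ray(w,*p,.071) for p in((275,243),(280,163))];print(a*1e3,b*1e3,(a+b)/2*1e3,np.degrees(np.arctan2(*(a-b)[1::-1])))
P=np.array([ray(w,*p,.035)[:2] for p in((267,111),(357,185),(286,266),(198,203))])*1e3;print(P.round(1),P.mean(0),np.degrees(np.arctan2(*(P[0]-P[1])[::-1])))
s=get_state();M=R.from_rotvec(s['tool_rot']).as_matrix();print('jaw',np.degrees(np.arctan2(M[1,1],M[0,1])))
t=shot('top')
for z in(.05,.1):print(ray(w,403,195,z),ray(w,385,180,z),ray(t,105,284,z))"
```

```text
[475.64108737 311.19160173  71.        ] [421.98187047 264.84829438  71.        ] [448.81147892 288.01994806  71.        ] 40.81585227149747
[[400.8 228.5]
 [390.2 335.6]
 [495.9 346.2]
 [507.7 239.8]] [448.64920246 287.51847215] -84.36399012803284
jaw 134.1736696576789
[0.36735843 0.36759169 0.05      ] [0.36963935 0.34542168 0.05      ] [0.36555503 0.36463871 0.05      ]
[0.37075808 0.34620434 0.1       ] [0.37268848 0.32744134 0.1       ] [0.36486899 0.34759529 0.1       ]
```

```bash
python3 -m jog '[[2,2,-40,0],[2,2,-80,0],[2,2,-110,0],[2,2,-130,0],[2,2,-140,0],[2,2,-144,0],[2,2,-144,0],[2,2,-144,0]]' 1
python3 -m jog '[[0,0,0,0],[0,0,0,0],[0,0,0,0],[0,0,0,0],[0,0,0,0],[0,0,0,0],[0,0,0,0],[0,0,0,0]]' -1 20
python3 -m jog '[[0,0,0,0],[0,0,0,0],[0,0,0,0],[0,0,0,0],[0,0,0,0],[0,0,0,0],[0,0,0,0],[0,0,0,0]]'
```

```text
time: 53.65
position: [0.4493, 0.2882, 0.0489]
tool_rot: [-1.181, 2.91, 0.0]
ft_force: [-0.8, -1.1, 0.4]
grip_width: 0.998
time: 54.65
position: [0.4477, 0.2889, 0.0481]
tool_rot: [1.182, -2.91, -0.004]
ft_force: [0.8, -0.0, -0.2]
grip_width: 0.175
time: 55.65
position: [0.4478, 0.2887, 0.0481]
tool_rot: [1.183, -2.91, -0.003]
ft_force: [-4.8, 5.3, 0.6]
grip_width: 0.174
```

```bash
python3 -m jog '[[0,0,0,-0.05],[0,0,0,-0.15],[0,0,0,-0.25],[0,0,0,-0.36],[0,0,0,-0.47],[0,0,0,-0.58],[0,0,0,-0.65],[0,0,0,-0.68]]' -1 30
python3 -m jog '[[0,0,0,0],[0,0,0,0],[0,0,0,0],[0,0,0,0],[0,0,0,0],[0,0,0,0],[0,0,0,0],[0,0,0,0]]'
python3 -c "
from h import *
w=shot('wrist');t=shot('top');s=shot('side')
cv2.imwrite('pics/m14.png',np.hstack([cv2.resize(w['image'][80:380,130:430],(400,400)),cv2.resize(s['image'][300:400,165:290],(400,320))[list(range(320))+[319]*80]])[:,:,::-1])"
```

```text
time: 56.65
position: [0.4476, 0.2894, 0.0481]
tool_rot: [0.144, -3.137, -0.003]
ft_force: [-3.0, 4.9, -1.2]
grip_width: 0.172
time: 57.65
position: [0.4476, 0.2894, 0.0481]
tool_rot: [0.146, -3.137, -0.003]
ft_force: [-3.8, 4.6, -0.1]
grip_width: 0.169
```

View pics/m14.png

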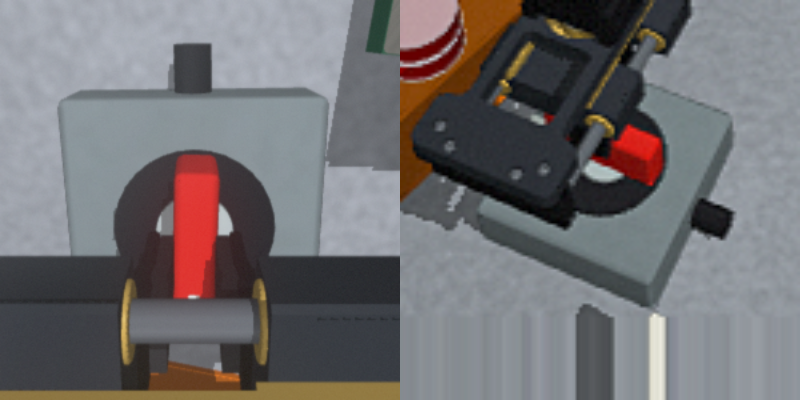

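The bar lies square to the box, so the selector is at centre off. The stack of two red dishes shows in the tub. I'll dwell here, then turn on to battery.

```bash
Z='[[0,0,0,0],[0,0,0,0],[0,0,0,0],[0,0,0,0],[0,0,0,0],[0,0,0,0],[0,0,0,0],[0,0,0,0]]'
python3 -m jog '[[0,0,0,0],[0,0,0,0],[0,0,0,0],[0,0,0,0],[0,0,0,0],[0,0,0,0],[0,0,0,0],[0,0,0,0]]' >/dev/null
python3 -m jog '[[0,0,0,0],[0,0,0,0],[0,0,0,0],[0,0,0,0],[0,0,0,0],[0,0,0,0],[0,0,0,0],[0,0,0,0]]' >/dev/null
python3 -m jog '[[0,0,0,0],[0,0,0,0],[0,0,0,0],[0,0,0,0],[0,0,0,0],[0,0,0,0],[0,0,0,0],[0,0,0,0]]'
python3 -m jog '[[0,0,0,-0.05],[0,0,0,-0.15],[0,0,0,-0.25],[0,0,0,-0.36],[0,0,0,-0.47],[0,0,0,-0.58],[0,0,0,-0.67],[0,0,0,-0.72]]'
python3 -m jog '[[0,0,0,0],[0,0,0,0],[0,0,0,0],[0,0,0,0],[0,0,0,0],[0,0,0,0],[0,0,0,0],[0,0,0,0]]'
python3 -m jog '[[0,0,0,0],[0,0,0,0],[0,0,0,0],[0,0,0,0],[0,0,0,0],[0,0,0,0],[0,0,0,0],[0,0,0,0]]' 1
python3 -m jog '[[0,0,20,0],[0,0,50,0],[0,0,90,0],[0,0,130,0],[0,0,160,0],[0,0,160,0],[0,0,160,0],[0,0,160,0]]'
python3 -c "
from h import *
w=shot('wrist');s=shot('side')
cv2.imwrite('pics/m15.png',np.hstack([cv2.resize(w['image'],(400,300)),cv2.resize(s['image'][160:400,120:380],(325,300))])[:,:,::-1])"
```

```text
time: 60.8
position: [0.4475, 0.2894, 0.0481]
tool_rot: [0.146, -3.137, -0.003]
ft_force: [-3.9, 4.1, -1.3]
grip_width: 0.17
time: 61.8
position: [0.4481, 0.2899, 0.0482]
tool_rot: [-0.97, -2.988, -0.004]
ft_force: [-3.3, 5.6, -2.6]
grip_width: 0.172
time: 62.8
position: [0.4481, 0.2899, 0.0481]
tool_rot: [-0.967, -2.988, -0.004]
ft_force: [-1.8, 6.3, -2.4]
grip_width: 0.167
time: 63.8
position: [0.4488, 0.2878, 0.0481]
tool_rot: [0.971, 2.988, 0.0]
ft_force: [0.2, -0.7, -0.5]
grip_width: 0.964
time: 64.8
position: [0.4481, 0.2874, 0.2071]
tool_rot: [-0.971, -2.986, 0.002]
ft_force: [-0.2, -0.3, 0.0]
grip_width: 0.999
```

View pics/m15.png

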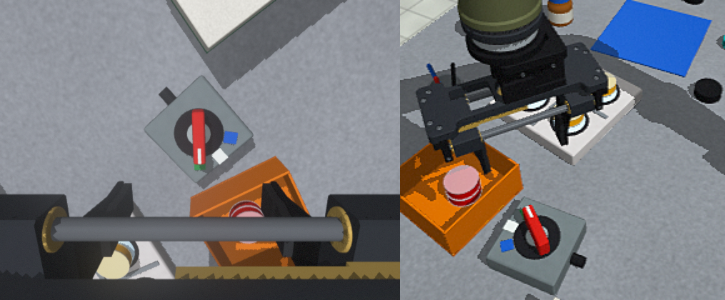

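```bash
python3 -c "
from h import *
w=shot('wrist')
a,b=[ray(w,*p,.071) for p in((278.6,226),(275.8,158))];print(np.degrees(np.arctan2(*(a-b)[1::-1])))"
python3 -m jog '[[6,-25,0,0],[18,-75,0,0],[30,-130,0,0],[42,-185,0,0],[54,-240,0,0],[66,-295,0,0],[78,-350,0,0],[88,-400,0,0]]'
python3 -m jog '[[5,-30,0,0],[10,-60,0,0],[12,-90,0,0],[12,-110,0,0],[12,-115,0,0],[12,-115,0,0],[12,-115,0,0],[12,-115,0,0]]'
python3 -c "
from h import *
t=shot('top')
a=cv2.resize(t['image'][150:290,95:315],None,fx=3.6,fy=3.6,interpolation=cv2.INTER_CUBIC)
cv2.imwrite('pics/f16.png',a[:,:,::-1])
im=t['image'].astype(int);m=((im[:,:,0]-im[:,:,2]>25)&(im[:,:,1]>140)).astype(np.uint8)
n,l,st,c=cv2.connectedComponentsWithStats(m)
for i in range(1,n):
    if st[i,4]>100:print(c[i],st[i],(ray(t,*c[i],.057)*1e3).round(1))"
```

```text
-33.63920246225141
time: 65.95
position: [0.5367, -0.1143, 0.2076]
tool_rot: [-0.972, -2.987, -0.0]
ft_force: [0.9, -0.5, -0.1]
grip_width: 1.0
time: 66.95
position: [0.549, -0.2261, 0.2083]
tool_rot: [0.969, 2.988, 0.0]
ft_force: [0.3, -0.7, -0.3]
grip_width: 0.995
[263.2808642  190.31790123] [253 180  21  22 324] [608.3 -43.6  57. ]
[221.57014925 219.58208955] [212 210  20  21 335] [530.7  65.8  57. ]
[258.09198813 225.47477745] [248 216  21  21 337] [514.5 -30.   57. ]
```

```bash
python3 -c "
from bench import *
print(close_job())"
```

```text
the job is handed in; nothing more can be done
None
```

The job is done and handed in at about 67 s. It reports no verdict, so what follows rests on my own checks.

- **Spent dishes:** both red dishes are in the tub, one stacked on the other. The wrist and side pictures showed the stack.
- **Fresh dishes:** three were present, and each is on its own lens. In the last top image each measured within about 2 mm of its lens top. They looked level in the pictures I saw; I took no tilt measurement.
- **Selector:** I turned it from mains to centre off, where the picture showed the bar square to the box. It stood there for about 4 s, then went over to battery. The bar measured about -0.68 rad (stop -0.7), and in the pictures its white mark was at the green patch.
- **Jar and pen pot:** I never went near them, but I did not re-measure their positions at the end.

**What went wrong on the way:**
- The first two grasps missed, because the open fingertips sit about 17 mm above the reported TCP. I fixed this by going lower, and nothing moved.
- One fresh dish had been knocked about 40 mm on the mat, so I re-measured it before picking it up.
- I could not view the final picture because the 16-picture limit was reached, so the last dish check used measurements only.

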